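Find the blind dowel hole in a slotted test jig and seat the locating pin

ROBOT

A 7-joint arm with a two-finger parallel gripper is mounted at the origin on a cart in front of the work surface, level with it; the furniture and walls round the work are solid. World frame = base frame: x ahead of the robot, y to its left, z up, the work surface at z = 0. Lengths are in m, angles in rad, forces in N, time in s.
With the tool pointing down it reaches from about 0.425 to 0.875 m from the base axis. Payload 4.7 kg.
Tool frame: the origin (TCP) lies at the very end of the fingers, on their centre line; the grasp point (between the pads) lies 19 mm behind it; z points along the fingers, y is the line along which they close (so a half turn about z gives the same grasp; the last joint's range is limited). The gripper opens to 87 mm and grips with 3 to 60 N. Pads are 19 mm wide; open, the fingers measure 117 mm over their backs; the gripper's body (75 mm by 190 mm) begins 51 mm behind the grasp point.
Start: joints at [1.31, 0.321, -0.07, 1.45, 0.023, 1.371, -0.057], TCP at [0.176, -0.626, 0.19] pointing down, gripper open.
Joint ranges: [-2.86, 2.86], [-0.3, 2.09], [-1.38, 1.24], [0.06, 2.45], [-1.56, 4.7], [0.09, 2.05], [-2.69, 2.69]. Speed limits (rad/s): [2.57, 2.57, 3.14, 3.14, 3.14, 3.14, 3.14].

INTERFACE

Orientations are given as a rotation vector (axis times angle).
In Python, from bench import ctrl gives the robot as it stands.
- The arm moves only by the tool jog_arm, never from a script. Its argument "commands" is a list of rows, each a list of 7 numbers: the opening, from 0 (shut) to 1 (fully open), then the shift along the world's x, y, z scaled (see below), then the turn, a rotation vector about the world's x, y, z scaled (see below). A call has exactly 5 rows; each row is the pose to reach, as a shift and turn from the pose commanded when the call began; what a row does not reach only later rows make up. The controller multiplies each number of a shift by 0.5 m and each number of a turn by 30 degrees. A row lasts 1/12 s, in which the tool goes at most 41.7 mm and 7.16 degrees, less where a joint would pass 70% of its speed; a pose out of reach is approached as far as the arm can. A call with a number of a shift or a turn outside -1 to 1 is refused whole. A call with a gripper value outside its range is refused whole. The fingers move at their own pace and stop on an object; "grip_force" is the grip in N (left out, the last holds). Time passes only in rows, so rows that repeat a pose let the fingers close, or fill a call up. It gives the time, the measured TCP pose, the force, the opening and the grip force at its end, in the units of the state.
- ctrl.get_state(): the state, without advancing time (a new reading comes with each control period).
- ctrl.get_image(name): name is "scene" or "top" or "wrist"; returns a dict with "frame" (420x560x3 uint8, red, green, blue), "vfov" (degrees; the focal length in pixels is half the picture's height over the tangent of half this angle, whatever the lens; pixels are square), "cx", "cy" (the principal point, pixels), "camera_from_world" (4x4, takes a point from world to camera coordinates); the wrist camera has in their place "mount" (4x4, takes a point from camera to tool coordinates, whose origin is the TCP and whose axes are the flange's). Camera axes: x right, y down, z forward; pixel columns grow to the right and rows downward; lengths in m; the calibration is good to about 2 mm. A picture is of the moment at which its call begins: read the wrist's pose just before it. There is no depth.
- ctrl.close_job(): hands the job in; it is judged then, once.
The state is a dict: "time": time; "joint_positions": joint angles; "qd": joint speeds; "joint_torque": joint torques, N m; "position": TCP position; "tool_rot": TCP orientation; "ft_force": force on the tool from outside, world axes, zero at the start; "torque": the same for the moment, N m; "grip_width": opening from 0.0 (shut) to 1.0 (fully open); "grip_force": force on a finger pad.
Only numpy, scipy, OpenCV 4.12 (cv2) and the standard library are available. Lean on these libraries where they do the work, as an engineer would, in place of code of your own. Each camera call takes 0.05 s, during which the arm holds its last target. There are 200 camera calls.

TASK

Lock the grey test jig: take the square-headed locating pin out of the pin block, put its tip into the jig's long slot and gently feel along the black plate at the bottom of the slot for the one blind hole, then push the pin fully home in that hole, upright, and let go. The hole is unmarked and lies somewhere else each time; never force the pin against the jig, and leave the round-headed pin and the other things alone.

Things in the scene. Friction and masses are not known exactly. Their poses are not given: they have to be found in the camera images.
- jig_bed: Test jig fixed to the worktop: grey tray 80 (x) by 220 (y) mm under an aluminium cover 5 mm thick, its top 34 mm above the worktop; four screw heads 3 mm high near its corners. Origin under its centre, on the worktop; z up. A straight slot, 12 mm wide and 88 mm long, edges chamfered 1.5 mm, runs along y in the middle of the cover. Over 25 N between pin and jig counts as forcing.
- slot_mid (a point): Middle of the slot at the cover's top face, 34 mm above the worktop; axes as the jig's (slot along y). A pin tip pressed on the black plate and slid along the slot drops into the hole and is then stopped sideways.
- plate_top (a point): Middle of the slot's floor, 29 mm above the worktop: a flat black plate on springs. It yields straight down from about 2 N on, 0.6 N more per mm, and stops hard after 5 mm; it does not shift sideways when pushed. It has one blind round hole, 11.5 mm wide, 14 mm deep, 1.2 mm chamfer, on the slot's centre line anywhere within 28 mm of this point; its position is not reported.
- square_pin: The locating pin: steel shank 10 mm in diameter, 32 mm long, foot chamfered 2 mm; above it a 17 mm collar 3 mm high, then a dark square head 20 x 20 x 33 mm (35 to 68 mm above the tip). Origin: centre of the tip; z from tip to head, x and y square to the head's flats. About 80 g (varies). Stands upright in an end hole of the pin block, its tip 10 mm above the worktop.
- pin_tip (a point): Centre of the square-headed pin's tip (same as its origin).
- pin_head (a point): Centre of the square head, 51.5 mm above the tip.
- round_pin: A second pin with the same shank and a dark round head 23 mm in diameter, 55 mm long in all; it stands in the other end hole and stays there. Origin: centre of its tip, z up.
- pin_block: Grey plastic block 50 (x) by 140 (y) by 35 mm, fixed; origin under its centre. Three blind holes 11.5 mm in diameter and 25 mm deep at y = -45, 0 and +45 mm; the pins stand in the two outer ones, which one in which varies; the middle one is empty.
- red_driver: Red screwdriver 164 mm long, lying on the worktop (bystander). Origin underneath its middle.
- torque_key: Small blue-handled key 90 mm long, lying on the worktop (bystander).
- cutter: Red side cutter 130 mm long, lying behind the jig (bystander).
- flux_pen: White and green pen 122 mm long, lying in front of the pin block (bystander).
Mind the look-alikes: they are no part of the job. What is shaped like the square_pin but green is not meant.

How it is judged:
On the way, in this order (a step that is already met when the one before it is completed fails the run):
1. the square-headed pin is drawn out of the pin block (z of pin_tip in the frame of pin_block above 0.045 m), for 0.1 s.
2. the pin's tip is down in the hole of the jig (z of pin_tip in the frame of jig_bed below 0.0175 m and x of pin_tip in the frame of jig_bed between -0.005 and 0.005 m and y of pin_tip in the frame of jig_bed between -0.035 and 0.035 m), for 0.2 s.
At the end, for the whole second after the job is handed in: The square-headed pin stands at rest in the jig's blind hole, its tip within 2.5 mm of the hole's bottom (less than 17.5 mm above the worktop), within 5 mm of the slot's centre line and 35 mm of its middle, less than 0.2 rad off vertical, and released (all of step 2 and angle between square_pin's own z axis and vertical below 0.2 rad and linear speed of square_pin below 0.02 m/s and contact force between the fingers and square_pin below 0.1 N); the robot touches nothing.
It fails at once if the pin is forced against the jig (more than 25 N) (contact force between square_pin and jig_bed above 25 N).
It fails at once if the round-headed pin is taken or disturbed (moved over 15 mm) (distance of round_pin from where it was at the start of the episode above 0.015 m).
It fails at once if a bystander is moved over 20 mm (distance of any of red_driver, torque_key, cutter, flux_pen from where it was at the start of the episode above 0.02 m).
It also fails if it takes over 48 s, if anything falls off the work surface, if the arm or the gripper's body presses on something with over 40 N, if the wrist force passes 120 N, or if a joint passes its speed limit or range.

## Working session

There is one attempt and no reset: what is moved stays moved. The work goes in short steps, Python scripts to look and compute and a tool call to move; the robot and the scene stay as the last step left them, time stands still between calls to the robot, and variables do not carry over. Pictures are saved under pics/ and viewed, at most 13 in all, crops included, and the job is handed in when it is done.

Besides the shell and the picture viewer there is one more tool, called after ">>>" by a JSON object that holds its "method" and its "body", one argument or row to a line. jog_arm: Moves the arm, as the interface text tells. Shifts and turns lie within -1 to 1; 1 stands for 0.5 m of shift or 30 degrees of turn. Its arguments: {"type":"object","properties":{"commands":{"type":"array","items":{"type":"array","items":{"type":"number","minimum":-1,"maximum":1}}},"grip_force":{"type":"number"}},"required":["commands"]}

```bash
mkdir -p pics
cat > h.py <<'E'
import numpy as np, cv2
from bench import ctrl
from scipy.spatial.transform import Rotation as R
def cam(n):
    s=ctrl.get_state(); im=ctrl.get_image(n); f=im["frame"]; h=f.shape[0]
    im["f"]=h/2/np.tan(np.radians(im["vfov"])/2)
    if "camera_from_world" in im: T=np.linalg.inv(np.array(im["camera_from_world"]))
    else:
        W=np.eye(4);W[:3,:3]=R.from_rotvec(s["tool_rot"]).as_matrix();W[:3,3]=s["position"];T=W@np.array(im["mount"])
    im["T"]=T; return im
def onplane(im,u,v,z):
    d=im["T"][:3,:3]@np.array([(u-im["cx"])/im["f"],(v-im["cy"])/im["f"],1]);o=im["T"][:3,3]
    return o+d*(z-o[2])/d[2]
def proj(im,p):
    c=np.linalg.inv(im["T"])@np.append(p,1); return c[:2]/c[2]*im["f"]+[im["cx"],im["cy"]]
def save(n,f): cv2.imwrite("pics/"+n,cv2.cvtColor(f,cv2.COLOR_RGB2BGR))
E
python3 - <<'E'
from h import *
import pickle
a=cam("top");b=cam("scene")
pickle.dump((a,b),open("ims.pkl","wb"))
for n,i in(("top.png",a),("scene.png",b)):
    save(n,cv2.resize(i["frame"],(800,600),interpolation=cv2.INTER_CUBIC));print(n,i["T"].round(3),i["f"],i["cx"],i["cy"])
print(ctrl.get_state())
E
```

```text
top.png [[ 0.009 -0.989  0.149  0.288]
 [-1.    -0.012 -0.021  0.103]
 [ 0.022 -0.149 -0.989  1.454]
 [ 0.     0.     0.     1.   ]] 498.1257193813446 285.708267984174 213.35228639463614
scene.png [[-0.475 -0.453  0.755 -0.212]
 [-0.88   0.222 -0.42   0.466]
 [ 0.022 -0.864 -0.504  0.562]
 [ 0.     0.     0.     1.   ]] 423.5903933924258 275.52838497369453 208.5128764499568
{'time': 0.1, 'joint_positions': array([ 1.31009308,  0.32174281, -0.07007903,  1.45154714,  0.02257581,
        1.37079279, -0.05690331]), 'qd': array([-0.0003848 , -0.00193195,  0.00059059, -0.00424511,  0.00027795,
        0.00013484,  0.00048958]), 'joint_torque': array([-2.98388932e-04, -4.92571735e+01, -4.05837698e-01, -3.13397527e+01,
       -6.40383339e-02,  3.94389813e-02,  8.11624568e-05]), 'position': array([ 0.17619032, -0.62509741,  0.18907775]), 'tool_rot': array([-3.11032021e+00, -4.30095421e-01,  4.76236252e-04]), 'ft_force': array([-0.2264002 ,  0.24995072, -0.15159645]), 'torque': array([-0.01846201, -0.04841404, -0.04520735]), 'grip_force': 0.0, 'grip_width': 0.9997635227075838}
```

View pics/top.png

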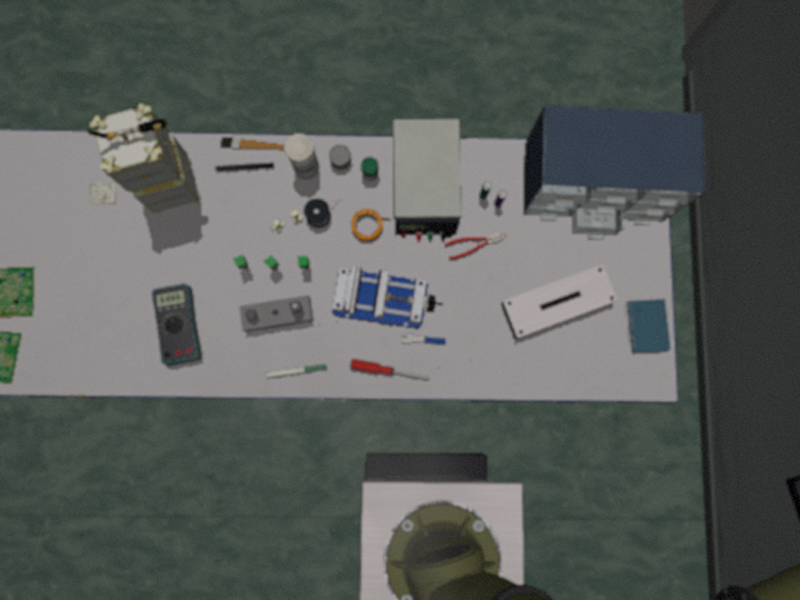

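View pics/scene.png

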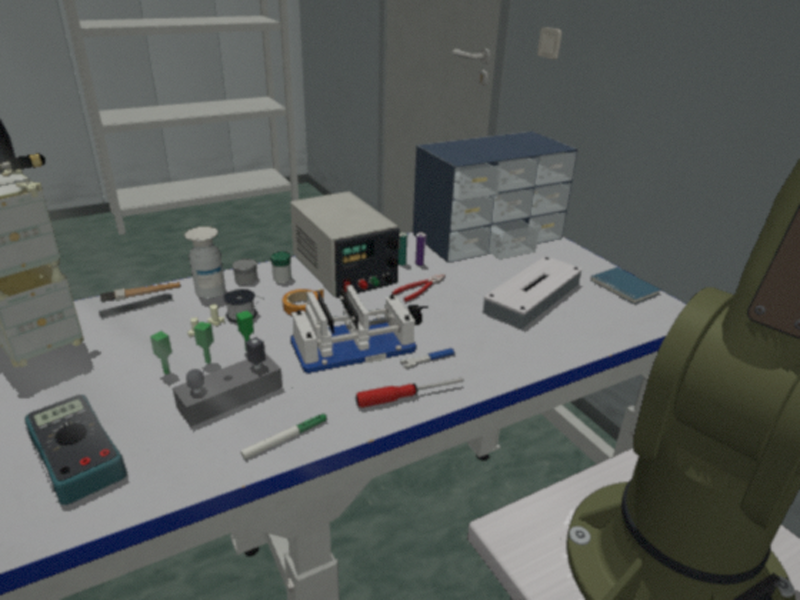

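The top view (800x600) shows the jig at (560,302) with its slot, and the pin block at (277,314) with heads at (251,316) and (297,308). The scene view shows a round head at (195,380) and a square dark head at (255,350). The candidates in the scene view are the square dark head (255,350), the round head (195,380), and green look-alikes at (162,345), (204,333) and (245,322). My choice is the dark square one on the block, which is the lower-y one at top (297,308). I'll check it in a crop.

Run:
```python
from h import *
import pickle
a,b=pickle.load(open("ims.pkl","rb"))
k=.7
for n,u,v,z in(("sq",297,307,.078),("rd",251,316,.065),("block",277,315,.035),("jig",560,302,.034),("slot1",541,306,.034),("slot2",580,294,.034),("c1",508,303,.037),("c2",600,269,.037),("c3",614,294,.037),("c4",521,335,.037)):
    print(n,onplane(a,u*k,v*k,z).round(4))
print("sq scene",onplane(b,255*k,343*k,.078).round(3))
c=b["frame"][215:310,110:215]; save("crop.png",cv2.resize(c,None,fx=5,fy=5,interpolation=cv2.INTER_CUBIC))
```

```text
sq [0.4886 0.2908 0.078 ]
rd [0.4715 0.3819 0.065 ]
block [0.4781 0.3361 0.035 ]
jig [ 0.5118 -0.2349  0.034 ]
slot1 [ 0.5031 -0.1961  0.034 ]
slot2 [ 0.5287 -0.2762  0.034 ]
c1 [ 0.5079 -0.1285  0.037 ]
c2 [ 0.5805 -0.3179  0.037 ]
c3 [ 0.5291 -0.3449  0.037 ]
c4 [ 0.4432 -0.1539  0.037 ]
sq scene [0.489 0.295 0.078]
```

View pics/crop.png

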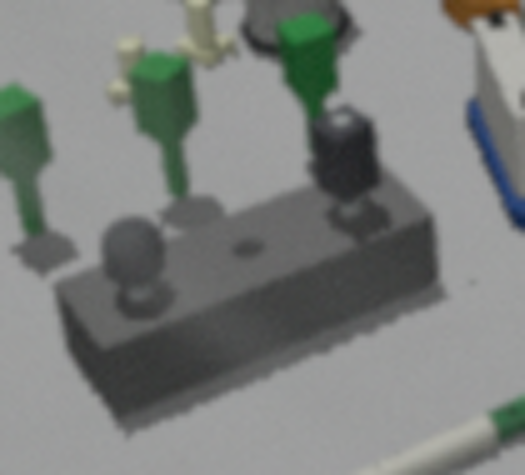

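Crop: the tall dark square head stands at the block's right (low-y) hole, and the short round head at the left. I'm moving over the jig first to look, then on to the pin.

>>> {"method": "jog_arm", "body": {
  "commands": [
    [1,0.05,0.06,0.03,0,0,0],
    [1,0.1,0.12,0.06,0,0,0],
    [1,0.15,0.18,0.09,0,0,0],
    [1,0.2,0.24,0.12,0,0,0],
    [1,0.25,0.29,0.14,0,0,0]
  ]
}}

```text
time: 0.52
position: [0.3026, -0.4787, 0.2614]
tool_rot: [3.111, 0.431, 0.001]
ft_force: [0.1, -0.0, 0.8]
grip_width: 1.003
grip_force: 0.0
```

>>> {"method": "jog_arm", "body": {
  "commands": [
    [1,0.05,0.06,0,0,0,0],
    [1,0.1,0.12,0,0,0,0],
    [1,0.15,0.18,0,0,0,0],
    [1,0.2,0.24,0,0,0,0],
    [1,0.25,0.29,0,0,0,0]
  ]
}}

```text
time: 0.93
position: [0.4274, -0.333, 0.26]
tool_rot: [-3.111, -0.432, 0.0]
ft_force: [0.3, 0.1, 0.6]
grip_width: 1.002
grip_force: 0.0
```

>>> {"method": "jog_arm", "body": {
  "commands": [
    [1,0.04,0.05,0,0,0,0],
    [1,0.08,0.1,0,0,0,0],
    [1,0.11,0.15,0,0,0,0],
    [1,0.11,0.17,0,0,0,0],
    [1,0.11,0.17,0,0,0,0]
  ]
}}

```text
time: 1.35
position: [0.4823, -0.2469, 0.2599]
tool_rot: [-3.109, -0.44, 0.0]
ft_force: [-0.3, 0.1, 0.0]
grip_width: 1.001
grip_force: 0.0
```

Run:
```python
from h import *
import pickle
a=cam("wrist");pickle.dump(a,open("w1.pkl","wb"));save("w1.png",a["frame"]);s=ctrl.get_state()
print(s["time"],s["position"],s["tool_rot"],s["ft_force"],a["mount"],a["f"],a["T"].round(3))
for p in ([.512,-.235,.034],[.489,.29,.078]): print(proj(a,p))
```

```text
1.4 [ 0.48123691 -0.24987249  0.25990069] [ 3.11111887e+00  4.34010461e-01 -1.39089861e-03] [-0.35537343 -0.26365543  1.19862242] [[-1.10582591e-03 -9.65152150e-01 -2.61687034e-01  7.23537530e-02]
 [ 9.99999267e-01 -9.38330943e-04 -7.65009141e-04  1.29461881e-03]
 [ 4.92801176e-04 -2.61687688e-01  9.65152481e-01 -1.93978091e-01]
 [ 0.00000000e+00  0.00000000e+00  0.00000000e+00  1.00000000e+00]] 322.30258155980385 [[ 0.276 -0.927 -0.252  0.552]
 [-0.961 -0.267 -0.071 -0.228]
 [-0.002  0.262 -0.965  0.454]
 [ 0.     0.     0.     1.   ]]
[275.79699694 156.90239663]
[-206.36114075   43.88612658]
```

View pics/w1.png

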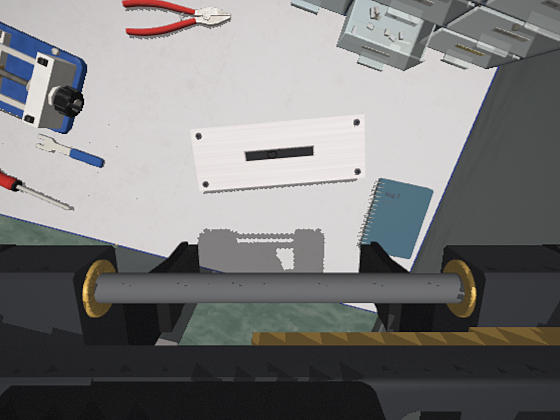

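The wrist view shows the jig at (279,153), with its slot running (246,157)–(313,151) and screws at (198,136), (357,122), (357,171) and (206,184). I'll measure the slot with a mask and crop it.

Run:
```python
from h import *
import pickle
a=pickle.load(open("w1.pkl","rb"));g=cv2.cvtColor(a["frame"],cv2.COLOR_RGB2GRAY)
m=np.zeros_like(g);m[110:195,190:368]=(g[110:195,190:368]<110)
cs,_=cv2.findContours(m,cv2.RETR_EXTERNAL,cv2.CHAIN_APPROX_NONE)
for c in cs:
    if cv2.contourArea(c)<6: continue
    (x,y),_=cv2.minEnclosingCircle(c); A=cv2.contourArea(c); 
    if A>300:
        P=np.array([onplane(a,u,v,.034)[:2] for u,v in c[:,0]],np.float32)
        r=cv2.minAreaRect(P*1000);print("slot mm",r)
    else: print(A,(x,y),onplane(a,x,y,.037).round(4))
save("c1.png",cv2.resize(a["frame"][138:172,235:325],None,fx=8,fy=8,interpolation=cv2.INTER_CUBIC))
```

```text
15.5 (205.39999389648438, 184.0) [ 0.453 -0.156  0.037]
17.5 (357.5, 171.5) [ 0.5235 -0.3418  0.037 ]
slot mm ((517.499267578125, -237.3226318359375), (11.522055625915527, 86.36677551269531), 20.73472023010254)
19.5 (198.0, 135.9166717529297) [ 0.5104 -0.1336  0.037 ]
17.5 (356.5, 122.5) [ 0.5809 -0.32    0.037 ]
```

View pics/c1.png

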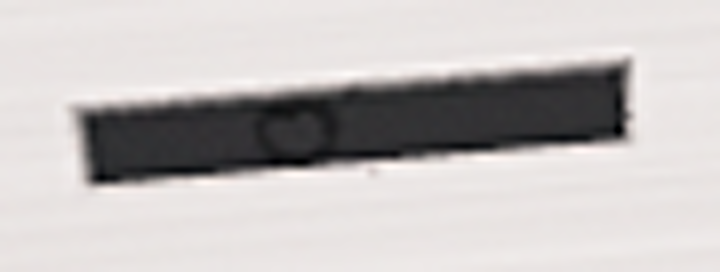

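>>> {"method": "jog_arm", "body": {
  "commands": [
    [1,0,0.07,0,0,0,0],
    [1,0,0.15,0,0,0,0],
    [1,0,0.23,0,0,0,0],
    [1,0,0.31,0,0,0,0],
    [1,0,0.39,0,0,0,0]
  ]
}}

```text
time: 1.82
position: [0.4807, -0.0569, 0.2601]
tool_rot: [3.112, 0.423, -0.0]
ft_force: [0.8, 0.7, -0.4]
grip_width: 0.998
grip_force: 0.0
```

>>> {"method": "jog_arm", "body": {
  "commands": [
    [1,0,0.08,0,0,0,0],
    [1,0,0.16,0,0,0,0],
    [1,0,0.24,0,0,0,0],
    [1,0,0.32,0,0,0,0],
    [1,0,0.4,0,0,0,0]
  ]
}}

```text
time: 2.23
position: [0.4819, 0.1431, 0.2603]
tool_rot: [3.111, 0.423, 0.001]
ft_force: [0.8, 0.1, -0.6]
grip_width: 0.998
grip_force: 0.0
```

>>> {"method": "jog_arm", "body": {
  "commands": [
    [1,-0.02,0.08,0,0,0,0],
    [1,-0.04,0.15,0,0,0,0],
    [1,-0.06,0.22,0,0,0,0],
    [1,-0.06,0.25,0,0,0,0],
    [1,-0.06,0.25,0,0,0,0]
  ]
}}

```text
time: 2.65
position: [0.4508, 0.2718, 0.2602]
tool_rot: [-3.11, -0.436, -0.0]
ft_force: [-0.4, -0.5, -0.3]
grip_width: 1.0
grip_force: 0.0
```

Run:
```python
from h import *
import pickle
a=cam("wrist");pickle.dump(a,open("w2.pkl","wb"));s=ctrl.get_state()
print(s["time"],s["position"],s["tool_rot"],s["ft_force"])
p=proj(a,[.489,.29,.06]);print(p)
for q in ([.4886,.291,.078],[.4715,.382,.065]):print(proj(a,q))
save("w2.png",a["frame"])
```

```text
2.7 [0.45177605 0.26906048 0.2598923 ] [ 3.11148039e+00  4.31608462e-01 -3.36957310e-04] [ 0.36013839 -0.78236751 -0.41236102]
[272.43830013 150.74879969]
[271.17890848 152.07426074]
[193.54558286 143.88042784]
```

View pics/w2.png

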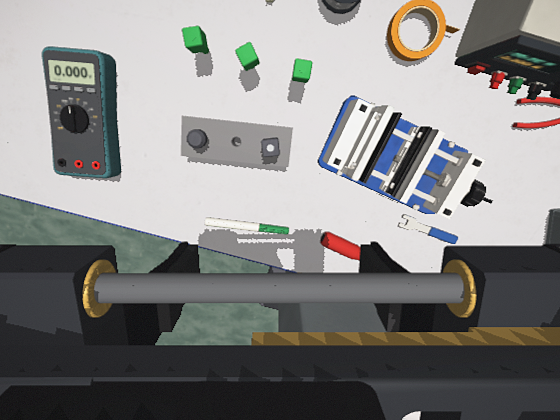

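The jig crop shows a faint hole ring at full-frame pixel (272,154). The wrist view of the block shows the square head at (270,150), the round head at (197,139) and the empty hole at (237,141). I'll measure the head's outline from this view.

Run:
```python
from h import *
import pickle
a=pickle.load(open("w1.pkl","rb")); print("hole",onplane(a,272.2,154.3,.029))
a=pickle.load(open("w2.pkl","rb")); 
print("mid hole",onplane(a,237,141.5,.035),"corners",[onplane(a,u,v,.035).round(4)[:2] for u,v in((182,116),(293,126),(290,171),(181,161))])
g=cv2.cvtColor(a["frame"],cv2.COLOR_RGB2GRAY)
print(g[132:170:2,254:288:2])
save("c2.png",cv2.resize(a["frame"][108:178,175:300],None,fx=6,fy=6,interpolation=cv2.INTER_CUBIC))
```

```text
hole [ 0.5134539  -0.22965636  0.029     ]
mid hole [0.48579362 0.33648157 0.035     ] corners [array([0.4972, 0.41  ]), array([0.5236, 0.2734]), array([0.4682, 0.261 ]), array([0.442 , 0.4002])]
[[152 151 152 151 151 151 151 153 152 153 153 153 154 154 154 153 153]
 [151 151 151 152 152 152 152 153 152 153 154 153 154 154 155 153 154]
 [151 152 151 152 153 154 153 154 156 159 159 161 157 153 155 155 155]
 [152 152 153 153 159 116 107  89  73  63  67  59 136 153 155 154 154]
 [152 152 152 158  95  90  99 106 104 110 108 109 114 154 152 152 153]
 [152 153 151 134  97 110 111 105 108 105 107 111  89 158 154 154 154]
 [152 152 151 160  89 109 104 142 182 103 104 112  68 157 153 151 153]
 [152 151 152 158  88 109 113 237 226 232 125 107  64 158 152 152 153]
 [151 151 153 159  76 107 144 233 221 230 128 104  75 159 154 152 152]
 [151 150 152 162  78 104  94 232 235 213 100 101  88 141 152 151 152]
 [151 150 152 108  78 103 102  95 104  99 100 101  93 139 151 152 151]
 [151 151 151 158  80 104 103 106 108 108 102  99  82 145 153 151 151]
 [149 151 151 157  78  77  68  67  68  70  88  86 130 153 151 151 152]
 [150 149 150 152 119  89  91  90  91  89  88  83 153 150 152 151 152]
 [149 149 149 150 147  85  87  88  89  89  90  80 156 150 151 151 152]
 [151 150 150 150 123  83  88  87  81  81  84 128 153 152 152 150 151]
 [139 139 142 143 139 143 127 145 153 156 143 153 150 152 151 151 150]
 [135 137 138 138 138 139 139 138 138 139 140 140 142 142 144 147 139]
 [229 232 122 128 127 125 134 136 137 137 138 139 138 139 139 136 222]]
```

View pics/c2.png

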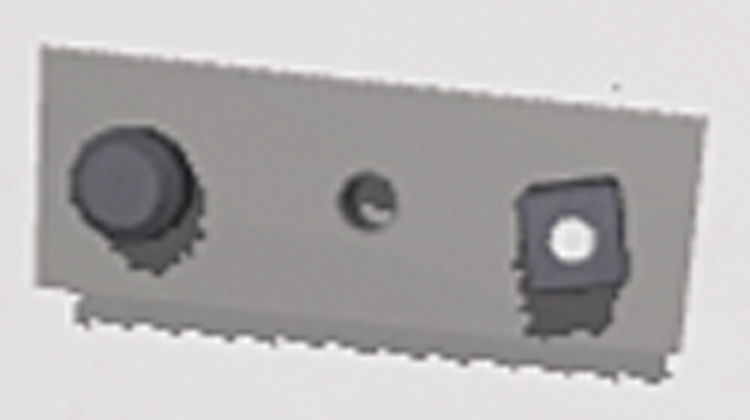

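The crop shows the square head rotated a few degrees relative to the block. Its top face corners are near (528,191), (615,180), (628,275) and (526,289), with a white centre dot at (572,239).

Run:
```python
from h import *
import pickle
a=pickle.load(open("w2.pkl","rb"))
f=lambda u,v,z:onplane(a,175+(u+.5)/6-.5,108+(v+.5)/6-.5,z)
print("dot",f(572,239,.078))
C=[f(u,v,.078)[:2] for u,v in((521,191),(615,179),(629,276),(526,289))]
for i in range(4):
    d=C[(i+1)%4]-C[i]; print(C[i].round(4),np.linalg.norm(d).round(4),np.degrees(np.arctan2(d[1],d[0])).round(1))
print(np.mean(C,0),"midhole",f(368,200,.035),"tool yaw",R.from_rotvec(ctrl.get_state()["tool_rot"]).as_matrix().round(3))
e=[f(u,v,.035)[:2] for u,v in((42,45),(706,117))];d=e[0]-e[1];print("block edge",e,np.degrees(np.arctan2(-d[0],d[1])))
```

```text
dot [0.49328166 0.29380623 0.078     ]
[0.4993 0.3055] 0.018 -67.0
[0.5063 0.289 ] 0.0184 -155.8
[0.4896 0.2814] 0.02 113.0
[0.4817 0.2998] 0.0184 18.1
[0.49421254 0.29391805] midhole [0.48612054 0.33798248 0.035     ] tool yaw [[ 0.962  0.272 -0.   ]
 [ 0.272 -0.962 -0.   ]
 [-0.     0.    -1.   ]]
block edge [array([0.49813145, 0.41073235]), array([0.52208147, 0.27391456])] 9.929051685047238
```

>>> {"method": "jog_arm", "body": {
  "commands": [
    [0.6,0.04,0.02,-0.06,0,0,0.1],
    [0.6,0.08,0.05,-0.12,0,0,0.22],
    [0.6,0.083,0.05,-0.18,0,0,0.22],
    [0.6,0.083,0.05,-0.24,0,0,0.22],
    [0.6,0.083,0.05,-0.3,0,0,0.22]
  ]
}}

```text
time: 3.12
position: [0.4949, 0.2904, 0.1077]
tool_rot: [3.082, 0.6, -0.002]
ft_force: [-0.5, 0.1, 0.5]
grip_width: 0.708
grip_force: 0.0
```

>>> {"method": "jog_arm", "body": {
  "commands": [
    [0.6,0,0,0,0,0,0],
    [0.6,0,0,0,0,0,0],
    [0.6,0,0,0,0,0,0],
    [0.6,0,0,0,0,0,0],
    [0.6,0,0,0,0,0,0]
  ]
}}

```text
time: 3.53
position: [0.4944, 0.2946, 0.1123]
tool_rot: [-3.082, -0.607, -0.006]
ft_force: [0.3, 1.3, 0.1]
grip_width: 0.606
grip_force: 0.0
```

Run:
```python
from h import *
a=cam("wrist");s=ctrl.get_state()
print(s["time"],s["position"],s["grip_width"],R.from_rotvec(s["tool_rot"]).as_matrix().round(3),proj(a,[.4935,.2938,.078]))
save("w3.png",a["frame"])
```

```text
3.5833 [0.49410326 0.29463987 0.11199113] 0.6005019219873944 [[ 0.925  0.38   0.003]
 [ 0.38  -0.925  0.001]
 [ 0.003  0.001 -1.   ]] [277.73478579 226.78527818]
```

View pics/w3.png

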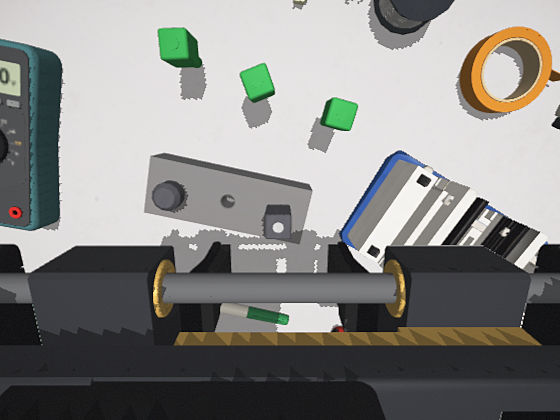

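The centre dot at (278,228) matches the predicted (277.7,226.8), and the head is square to the fingers. Descending and gripping.

>>> {"method": "jog_arm", "body": {
  "commands": [
    [0.6,0,-0.001,-0.04,0,0,0],
    [0.6,0,-0.001,-0.08,0,0,0],
    [0.6,0,-0.001,-0.11,0,0,0],
    [0.6,0,-0.001,-0.136,0,0,0],
    [0.6,0,-0.001,-0.136,0,0,0]
  ]
}}

```text
time: 4.0
position: [0.4917, 0.2928, 0.0402]
tool_rot: [3.081, 0.609, -0.005]
ft_force: [-0.6, -0.7, 0.8]
grip_width: 0.597
grip_force: 0.0
```

>>> {"method": "jog_arm", "body": {
  "commands": [
    [0.45,0,0,0,0,0,0],
    [0.35,0,0,0,0,0,0],
    [0.3,0,0,0,0,0,0],
    [0.25,0,0,0,0,0,0],
    [0.22,0,0,0,0,0,0]
  ],
  "grip_force": 30
}}

```text
time: 4.42
position: [0.4934, 0.2942, 0.0429]
tool_rot: [-3.082, -0.609, -0.002]
ft_force: [-1.4, -0.9, 0.4]
grip_width: 0.308
grip_force: 0.0
```

>>> {"method": "jog_arm", "body": {
  "commands": [
    [0.1,0,0,0,0,0,0],
    [0.1,0,0,0,0,0,0],
    [0,0,0,0,0,0,0],
    [0,0,0,0,0,0,0],
    [0,0,0,0,0,0,0]
  ]
}}

```text
time: 4.83
position: [0.4932, 0.2941, 0.0425]
tool_rot: [-3.082, -0.609, -0.001]
ft_force: [-0.1, -0.2, 2.5]
grip_width: 0.218
grip_force: 30.0
```

>>> {"method": "jog_arm", "body": {
  "commands": [
    [0,0,0,0.03,0,0,0],
    [0,0,0,0.08,0,0,0],
    [0,0,0,0.14,0,0,0],
    [0,0,0,0.21,0,0,0],
    [0,0,0,0.28,0,0,0]
  ]
}}

```text
time: 5.25
position: [0.4919, 0.2934, 0.1826]
tool_rot: [3.081, 0.609, -0.003]
ft_force: [0.8, 1.0, -1.2]
grip_width: 0.214
grip_force: 30.0
```

>>> {"method": "jog_arm", "body": {
  "commands": [
    [0,0,-0.04,0.04,0,0,0],
    [0,0,-0.1,0.04,0,0,0],
    [0,0,-0.17,0.04,0,0,0],
    [0,0,-0.24,0.04,0,0,0],
    [0,0,-0.31,0.04,0,0,0]
  ]
}}

```text
time: 5.67
position: [0.4922, 0.1374, 0.2017]
tool_rot: [3.082, 0.61, -0.001]
ft_force: [0.7, -0.8, -0.6]
grip_width: 0.222
grip_force: 30.0
```

>>> {"method": "jog_arm", "body": {
  "commands": [
    [0,0,-0.07,0,0,0,0],
    [0,0,-0.14,0,0,0,0],
    [0,0,-0.21,0,0,0,0],
    [0,0,-0.28,0,0,0,0],
    [0,0,-0.35,0,0,0,0]
  ]
}}

```text
time: 6.08
position: [0.4921, -0.0378, 0.2018]
tool_rot: [3.082, 0.609, -0.001]
ft_force: [0.3, 0.7, -0.7]
grip_width: 0.22
grip_force: 30.0
```

>>> {"method": "jog_arm", "body": {
  "commands": [
    [0,0,-0.07,0,0,0,0],
    [0,0,-0.14,0,0,0,0],
    [0,0,-0.2,0,0,0,0],
    [0,0,-0.25,0,0,0,0],
    [0,0,-0.28,0,0,0,0]
  ]
}}

```text
time: 6.5
position: [0.4917, -0.1797, 0.2013]
tool_rot: [3.083, 0.602, -0.002]
ft_force: [0.2, -0.3, -1.5]
grip_width: 0.216
grip_force: 30.0
```

>>> {"method": "jog_arm", "body": {
  "commands": [
    [0,0,0,0,0,0,0],
    [0,0,0,0,0,0,0],
    [0,0,0,0,0,0,0],
    [0,0,0,0,0,0,0],
    [0,0,0,0,0,0,0]
  ]
}}

```text
time: 6.92
position: [0.4932, -0.1743, 0.2023]
tool_rot: [3.081, 0.613, 0.0]
ft_force: [0.0, -0.8, -0.1]
grip_width: 0.221
grip_force: 30.0
```

Run:
```python
from h import *
a=cam("wrist");s=ctrl.get_state()
print(s["time"],s["position"],s["grip_width"],R.from_rotvec(s["tool_rot"]).as_matrix().round(3),s["ft_force"])
g=cv2.cvtColor(a["frame"],cv2.COLOR_RGB2GRAY)
print(proj(a,[.5175,-.2373,.034]),proj(a,[.5134,-.2297,.029]))
save("w4.png",a["frame"])
```

```text
6.9667 [ 0.4931473  -0.1746951   0.20226474] 0.21914434645964884 [[ 0.924  0.382  0.   ]
 [ 0.382 -0.924 -0.   ]
 [ 0.     0.    -1.   ]] [-0.23907908 -0.05780003 -1.37134843]
[336.78905   191.1796787] [328.60324207 191.06812362]
```

View pics/w4.png

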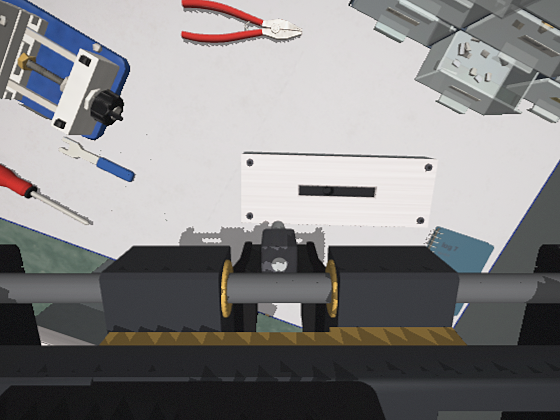

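The wrist view shows the held head at (280,262), the slot at (299–376,190), and a darker patch for the hole near (327,190). I'll compute the slot and hole relative to the pin, using close views of both.

Run:
```python
from h import *
a=cam("wrist")
g=cv2.cvtColor(a["frame"],cv2.COLOR_RGB2GRAY)
m=np.zeros_like(g);m[175:205,285:390]=(g[175:205,285:390]<110)
cs,_=cv2.findContours(m,cv2.RETR_EXTERNAL,cv2.CHAIN_APPROX_NONE);c=max(cs,key=cv2.contourArea)
P=np.array([onplane(a,u,v,.034)[:2] for u,v in c[:,0]],np.float32)
print(cv2.minAreaRect(P*1000),cv2.boundingRect(c))
print(g[184:198,296:380:2])
sc=[]
for x0,y0 in((249,162),(432,168),(421,221),(250,215)):
    w=g[y0-7:y0+8,x0-7:x0+8]; v,u=np.nonzero(w<90); p=onplane(a,x0-7+u.mean(),y0-7+v.mean(),.037);sc.append(p[:2]);print(len(u),p.round(4))
print("screw mean",np.mean(sc,0))
# dot in w3
import cv2 as _c
```

```text
((517.7493286132812, -237.45956420898438), (11.44875431060791, 86.82966613769531), 20.687854766845703) (299, 185, 77, 12)
[[236 192 210 216 216 217 216 226 229 230 228 227 238 238 238 239 243 246
  247 246 244 243 242 242 242 242 240 239 239 239 237 237 237 237 235 234
  233 233 233 233 232 231]
 [239 159 105 105 111 106 124 136 136 139 150 150 167 170 172 157 202 204
  190 202 200 212 218 220 218 216 226 231 230 228 235 238 239 240 237 244
  245 246 245 242 237 233]
 [240 135  42  42  44  42  55  57  56  58  66  65  69  73  70  54  83  84
   76  87  97 109 112 112 111 128 137 135 139 151 168 169 168 162 185 174
  202 175 202 193 214 235]
 [236 125  41  44  48  46  45  45  42  43  42  41  43  41  21  18  26  18
   19  37  44  45  45  47  44  57  57  54  56  65  72  71  69  64  82  67
   87  61  86 108 186 235]
 [240 133  44  50  50  50  48  49  47  49  48  48  49  42  45  47  46  35
   22  48  46  47  46  44  46  43  43  43  42  42  40  38  39  41  39  37
   37  35  36  67 169 236]
 [240 140  43  49  49  49  49  49  50  50  51  48  49  44  50  51  51  32
   25  48  51  49  49  47  47
[... 925 characters left out ...]
  46  41 163 231 233]
 [235 193 174 175 178 159 149 150 108 125 102  94  96  80  69  63  69  54
   37  38  38  40  30  25  25  29  27  29  31  33  34  33  36  35  38  36
   40  41  37 162 233 232]
 [231 222 227 228 229 230 231 231 229 231 232 231 231 230 233 218 207 207
  208 208 190 178 179 179 181 151 150 130 123 110  85  96  76  68  68  70
   60  36  22 189 231 232]
 [231 232 235 235 235 234 225 234 235 236 234 235 235 235 236 233 233 234
  235 234 231 231 233 233 234 232 233 232 233 234 234 235 234 235 217 207
  206 205 204 208 230 231]]
29 [ 0.5101 -0.1334  0.037 ]
27 [ 0.5813 -0.319   0.037 ]
29 [ 0.5236 -0.3407  0.037 ]
25 [ 0.4529 -0.1555  0.037 ]
screw mean [ 0.51694828 -0.23715313]
```

>>> {"method": "jog_arm", "body": {
  "commands": [
    [0,0.02,-0.05,0,0,0,0],
    [0,0.042,-0.107,-0.04,0,0,0],
    [0,0.042,-0.107,-0.1,0,0,0],
    [0,0.042,-0.107,-0.16,0,0,0],
    [0,0.042,-0.107,-0.22,0,0,0]
  ]
}}

```text
time: 7.43
position: [0.5142, -0.2298, 0.091]
tool_rot: [3.082, 0.608, 0.001]
ft_force: [0.3, 0.7, 0.1]
grip_width: 0.217
grip_force: 30.0
```

>>> {"method": "jog_arm", "body": {
  "commands": [
    [0,0,0,-0.014,0,0,0],
    [0,0,0,-0.014,0,0,0],
    [0,0,0,-0.014,0,0,0],
    [0,0,0,-0.014,0,0,0],
    [0,0,0,-0.014,0,0,0]
  ]
}}

```text
time: 7.85
position: [0.5155, -0.2302, 0.0874]
tool_rot: [3.079, 0.608, 0.005]
ft_force: [0.1, -0.6, -1.2]
grip_width: 0.219
grip_force: 30.0
```

Run:
```python
from h import *
a=cam("wrist");s=ctrl.get_state();p=s["position"]
print(s["time"],p,R.from_rotvec(s["tool_rot"]).as_matrix().round(3),s["ft_force"])
t=np.radians(20.7);d=p[:2]-[.5173,-.2373]
print("along,cross",d@[-np.sin(t),np.cos(t)],d@[np.cos(t),np.sin(t)])
save("w5.png",a["frame"][190:300,180:400].repeat(3,0).repeat(3,1))
```

```text
7.9 [ 0.5152292  -0.23016909  0.08715888] [[ 0.925  0.38   0.003]
 [ 0.38  -0.925 -0.002]
 [ 0.002  0.003 -1.   ]] [ 0.73017737  0.03642921 -0.59896898]
along,cross 0.007402537380183792 0.0005834814010321342
```

View pics/w5.png

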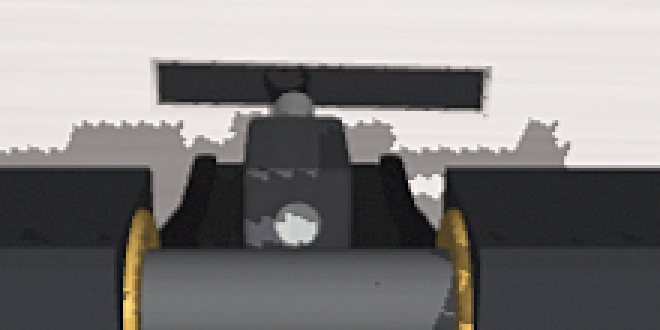

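The crop shows the pin tip at (293,100) with the hole ring at (286,82), about 2 mm further along +y of the slot, which agrees with the estimate. Correcting by 2 mm and lowering gently.

>>> {"method": "jog_arm", "body": {
  "commands": [
    [0,-0.0025,0.004,0,0,0,0],
    [0,-0.0025,0.004,-0.01,0,0,0],
    [0,-0.0025,0.004,-0.02,0,0,0],
    [0,-0.0025,0.004,-0.03,0,0,0],
    [0,-0.0025,0.004,-0.036,0,0,0]
  ]
}}

```text
time: 8.32
position: [0.512, -0.2275, 0.066]
tool_rot: [-3.081, -0.609, 0.002]
ft_force: [0.5, 0.7, -0.8]
grip_width: 0.22
grip_force: 30.0
```

>>> {"method": "jog_arm", "body": {
  "commands": [
    [0,0,0,-0.002,0,0,0],
    [0,0,0,-0.004,0,0,0],
    [0,0,0,-0.006,0,0,0],
    [0,0,0,-0.008,0,0,0],
    [0,0,0,-0.008,0,0,0]
  ]
}}

```text
time: 8.73
position: [0.5126, -0.2276, 0.063]
tool_rot: [3.082, 0.609, -0.0]
ft_force: [-1.0, 0.1, -1.0]
grip_width: 0.22
grip_force: 30.0
```

>>> {"method": "jog_arm", "body": {
  "commands": [
    [0,0,0,-0.002,0,0,0],
    [0,0,0,-0.004,0,0,0],
    [0,0,0,-0.006,0,0,0],
    [0,0,0,-0.006,0,0,0],
    [0,0,0,-0.006,0,0,0]
  ]
}}

```text
time: 9.15
position: [0.5126, -0.2277, 0.0601]
tool_rot: [3.082, 0.609, 0.0]
ft_force: [-0.5, 0.8, -0.4]
grip_width: 0.219
grip_force: 30.0
```

>>> {"method": "jog_arm", "body": {
  "commands": [
    [0,0,0,-0.002,0,0,0],
    [0,0,0,-0.004,0,0,0],
    [0,0,0,-0.006,0,0,0],
    [0,0,0,-0.006,0,0,0],
    [0,0,0,-0.006,0,0,0]
  ]
}}

```text
time: 9.57
position: [0.5127, -0.2278, 0.057]
tool_rot: [3.082, 0.609, 0.0]
ft_force: [0.8, -0.2, -1.3]
grip_width: 0.216
grip_force: 30.0
```

>>> {"method": "jog_arm", "body": {
  "commands": [
    [0,0,0,-0.001,0,0,0],
    [0,0,0,-0.002,0,0,0],
    [0,0,0,-0.002,0,0,0],
    [0,0,0,-0.002,0,0,0],
    [0,0,0,-0.002,0,0,0]
  ]
}}

```text
time: 9.98
position: [0.5127, -0.2278, 0.0561]
tool_rot: [3.082, 0.609, 0.0]
ft_force: [0.2, -0.4, 0.7]
grip_width: 0.218
grip_force: 30.0
```

The tip is 5 mm below the plate's surface with no reaction, so the pin is in the hole. Continuing gently to the bottom.

>>> {"method": "jog_arm", "body": {
  "commands": [
    [0,0,0,-0.002,0,0,0],
    [0,0,0,-0.004,0,0,0],
    [0,0,0,-0.006,0,0,0],
    [0,0,0,-0.008,0,0,0],
    [0,0,0,-0.008,0,0,0]
  ]
}}

```text
time: 10.4
position: [0.5126, -0.2277, 0.0519]
tool_rot: [3.082, 0.609, 0.0]
ft_force: [1.3, -1.4, -0.9]
grip_width: 0.216
grip_force: 30.0
```

>>> {"method": "jog_arm", "body": {
  "commands": [
    [0,0,0,-0.001,0,0,0],
    [0,0,0,-0.002,0,0,0],
    [0,0,0,-0.003,0,0,0],
    [0,0,0,-0.004,0,0,0],
    [0,0,0,-0.004,0,0,0]
  ]
}}

```text
time: 10.82
position: [0.5126, -0.2277, 0.05]
tool_rot: [3.082, 0.609, 0.0]
ft_force: [1.5, -1.1, -0.2]
grip_width: 0.221
grip_force: 30.0
```

>>> {"method": "jog_arm", "body": {
  "commands": [
    [0,0,0,-0.001,0,0,0],
    [0,0,0,-0.002,0,0,0],
    [0,0,0,-0.003,0,0,0],
    [0,0,0,-0.003,0,0,0],
    [0,0,0,-0.003,0,0,0]
  ]
}}

```text
time: 11.23
position: [0.5126, -0.2277, 0.0485]
tool_rot: [3.082, 0.609, -0.0]
ft_force: [0.6, -1.2, -0.6]
grip_width: 0.22
grip_force: 30.0
```

>>> {"method": "jog_arm", "body": {
  "commands": [
    [0,0,0,-0.001,0,0,0],
    [0,0,0,-0.002,0,0,0],
    [0,0,0,-0.002,0,0,0],
    [0,0,0,-0.002,0,0,0],
    [0,0,0,-0.002,0,0,0]
  ]
}}

```text
time: 11.65
position: [0.5126, -0.2277, 0.0475]
tool_rot: [3.082, 0.609, -0.0]
ft_force: [1.1, -1.7, -0.2]
grip_width: 0.226
grip_force: 30.0
```

>>> {"method": "jog_arm", "body": {
  "commands": [
    [0,0,0,-0.001,0,0,0],
    [0,0,0,-0.002,0,0,0],
    [0,0,0,-0.002,0,0,0],
    [0,0,0,-0.002,0,0,0],
    [0,0,0,-0.002,0,0,0]
  ]
}}

```text
time: 12.07
position: [0.5128, -0.2277, 0.0468]
tool_rot: [3.082, 0.609, 0.0]
ft_force: [0.2, -0.5, 3.0]
grip_width: 0.221
grip_force: 30.0
```

A 3 N reaction at the expected depth means the pin is on the bottom. Releasing and backing off straight up.

>>> {"method": "jog_arm", "body": {
  "commands": [
    [0.26,0,0,0.001,0,0,0],
    [0.32,0,0,0.001,0,0,0],
    [0.4,0,0,0.001,0,0,0],
    [0.5,0,0,0.001,0,0,0],
    [0.5,0,0,0.001,0,0,0]
  ],
  "grip_force": 5
}}

```text
time: 12.48
position: [0.5123, -0.2274, 0.0468]
tool_rot: [-3.082, -0.609, 0.001]
ft_force: [-0.1, -0.2, -0.2]
grip_width: 0.449
grip_force: 0.0
```

>>> {"method": "jog_arm", "body": {
  "commands": [
    [0.5,0,0,0.001,0,0,0],
    [0.5,0,0,0.01,0,0,0],
    [0.5,0,0,0.03,0,0,0],
    [0.5,0,0,0.07,0,0,0],
    [0.5,0,0,0.13,0,0,0]
  ]
}}

```text
time: 12.9
position: [0.5109, -0.2268, 0.1113]
tool_rot: [-3.079, -0.608, 0.005]
ft_force: [1.1, -0.1, -0.2]
grip_width: 0.494
grip_force: 0.0
```

>>> {"method": "jog_arm", "body": {
  "commands": [
    [0.5,0,0,0.06,0,0,0],
    [0.5,0,0,0.12,0,0,0],
    [0.5,0,0,0.16,0,0,0],
    [0.5,0,0,0.16,0,0,0],
    [0.5,0,0,0.16,0,0,0]
  ]
}}

```text
time: 13.32
position: [0.5136, -0.2279, 0.1943]
tool_rot: [3.079, 0.608, 0.004]
ft_force: [-0.4, 0.6, -0.3]
grip_width: 0.496
grip_force: 0.0
```

Run:
```python
from h import *
a=cam("wrist");s=ctrl.get_state();print(s["time"],s["position"],s["grip_width"])
# expected dot if tip at 15 mm
print(proj(a,[.5128,-.2277,.083]))
save("w6.png",a["frame"][120:300,150:420].repeat(2,0).repeat(2,1))
```

```text
13.3667 [ 0.51264655 -0.22763674  0.19263442] 0.4970261498024782
[276.75794668 202.19960683]
```

View pics/w6.png

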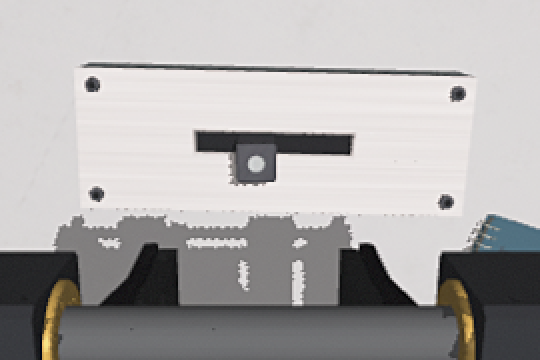

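The pin stands upright in the slot. Its dot is at full-frame (278,201.5) against the expected (276.8,202.2) for a fully seated pin, and the gripper is clear. Handing in.

```bash
python3 -c "
from bench import ctrl
print(ctrl.close_job())"
```

```text
the job is handed in; nothing more can be done
None
```

The square-headed pin stands upright at the bottom of the jig's blind hole, released and with the gripper clear. I spotted the hole in the wrist picture, so I lowered the pin straight into it instead of feeling along the plate. The highest force reading during insertion was about 3 N. The job was handed in at about 13.4 s; no verdict came back.

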